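Close up the red tool chest

ROBOT

A 6-joint arm with a two-finger parallel gripper is mounted at the origin on a cart in front of the work surface, level with it; the furniture and walls round the work are solid. World frame = base frame: x ahead of the robot, y to its left, z up, the work surface at z = 0. Lengths are in m, angles in rad, forces in N, time in s.
With the tool pointing down it reaches from about 0.275 to 0.75 m from the base axis. Payload 10.2 kg.
Tool frame: the origin (TCP) lies at the very end of the fingers, on their centre line; the grasp point (between the pads) lies 19 mm behind it; z points along the fingers, y is the line along which they close (so a half turn about z gives the same grasp; the last joint's range is limited). The gripper opens to 85 mm and grips with 20 to 120 N. Pads are 22 mm wide; open, the fingers measure 114 mm over their backs; the gripper's body (76 mm by 85 mm) begins 54 mm behind the grasp point. The pads swing forward as they close: fully open they stand 13 mm farther back than shut.
Start: joints at [0.959, 0.313, 1.498, -0, 1.331, -0.223], TCP at [0.199, 0.486, 0.231] pointing down, gripper open.
Joint ranges: [-2.94, 2.94], [-0.97, 2.17], [0.19, 2.56], [-1.23, 4.37], [0.02, 3.11], [-2.88, 2.88]. Speed limits (rad/s): [2.39, 2.39, 3.01, 3.14, 3.14, 3.14].

INTERFACE

Orientations are given as [roll, pitch, yaw] about the fixed x, y, z axes, in that order (R = Rz(yaw) Ry(pitch) Rx(roll)).
In Python, from workcell import get_obs, capture, get_calibration, finish_job gives the robot as it stands.
- The arm moves only by the tool apply_moves, never from a script. Its argument "commands" is text: rows parted by semicolons, each of 7 numbers parted by spaces: the shift along the tool's x, y, z each as a share of 300 mm, from -1 to 1, then the turn, a rotation vector about the tool's x, y, z each as a share of 90 degrees, from -1 to 1, then the opening, from 0 (shut) to 1 (fully open). In form: tx ty tz rx ry rz fingers; .... A call has 1 to 5 rows; each row is the pose to reach, as a shift and turn from the pose commanded when the call began, along the tool's axes at that moment; what a row does not reach only later rows make up. A row lasts 1/10 s, in which the tool goes at most 50 mm and 8.59 degrees, less where a joint would pass 70% of its speed; a pose out of reach is approached as far as the arm can. A call with a number of a shift or a turn outside -1 to 1 is refused whole. A call with a gripper value outside its range is refused whole. The fingers move at their own pace and stop on an object; the grip force is fixed at half the most. Time passes only in rows, so rows that repeat a pose let the fingers close. It gives the time, the measured TCP pose, the force, the opening and the grip force at its end, in the units of the state.
- get_obs(): the state, without advancing time (a new reading comes with each control period).
- capture(name): name is "side" or "top" or "wrist"; returns (picture, depth): 420x560x3 uint8, red, green, blue; 420x560 float32, m along the optical axis (not along the pixel's ray), 0 where there is no reading.
- get_calibration(name): a dict with "vfov" (degrees; the focal length in pixels is half the picture's height over the tangent of half this angle, whatever the lens; pixels are square), "cx", "cy" (the principal point, pixels), "view" (4x4, takes a point from world to camera coordinates); the wrist camera has in their place "T_tool_cam" (4x4, takes a point from camera to tool coordinates, whose origin is the TCP and whose axes are the flange's). Camera axes: x right, y down, z forward; pixel columns grow to the right and rows downward; lengths in m; the calibration is good to about 2 mm. A picture is of the moment at which its call begins: read the wrist's pose just before it. get_calibration takes no time and is no camera call.
- finish_job(): hands the job in; it is judged then, once.
The state is a dict: "time_s": time; "joint_positions": joint angles; "qvel": joint speeds; "effort": joint torques, N m; "ee_pos": TCP position; "tcp_rot": TCP orientation; "ft_force": force on the tool from outside, world axes, zero at the start; "torque": the same for the moment, N m; "gripper_width": finger opening in m; "grip_force": force on a finger pad.
Only numpy, scipy, OpenCV 4.12 (cv2) and the standard library are available. Lean on these libraries where they do the work, as an engineer would, in place of code of your own. Each camera call takes 0.05 s, during which the arm holds its last target. There are 200 camera calls.

TASK

Close up the little red tool chest using only your fingertips: first push both of its drawers fully home, and after that press the open lid down until it is fully shut, without letting it slam. Only push: do not pull the drawers farther out or raise the lid higher, and leave everything else where it is, both the tools in the chest's top till and the things around it.

Things in the scene. Friction and masses are not known exactly. Their poses are not given: they have to be found in the camera images.
- chest: red sheet-metal tool chest, fixed; 160 mm deep (its x), 240 mm wide (its y), rim 66 mm above the bench, 71 mm over the shut lid. Origin: centre of its underside. Its x points from front to back (away from the robot), y left, z up. Two drawers below, side by side; above them an open till, floor 47 mm up; lid hinged on the rear rim.
- drawer_left (a joint): left (+y) drawer: 0 = fully shut, grows as it comes out of the chest's front (along the chest's -x), in m; travel 0.09. It runs with about 2 N of friction plus light damping and stays where it is left.
- drawer_left_front (a point): middle of the front face of the left drawer's aluminium pull bead: 70 mm wide, 12 mm high, its face 10 mm in front of the chest's front plane when shut, centre 34 mm above the bench, 60 mm to the left of the chest's middle. The drawer front behind it is 111 mm wide and spans 6 to 42 mm above the bench. Moves with the drawer.
- drawer_right (a joint): right (-y) drawer: as drawer_left.
- drawer_right_front (a point): as drawer_left_front, for the right drawer, 60 mm to the right of the chest's middle.
- chest_lid (a joint): the lid's opening angle in rad: 0 = shut and level, grows as the front edge swings up and back about the rear hinge; stop at 1.6. The hinge is stiff (about 0.4 N m of friction), so the lid stays where it is left; about 3 N at its front edge moves it.
- lid_hinge (a point): middle of the lid's rear end, on its outer face, 4 mm above the hinge axis when shut; the hinge axis runs along the chest's y, 80 mm behind its origin and 66 mm above the bench.
- lid_edge (a point): middle of the lid's front edge, on its outer (upper) face, 164 mm from lid_hinge. When the lid is shut this point is 70 mm above the bench. The lid is 248 mm wide, a 3 mm sheet with an 11 mm skirt. While open it leans forward over the till, so its outer face looks up and away from the robot.
- spanner_13: steel combination spanner, 171 x 28 x 8 mm, lying loose in the till along the chest's width; leave alone. Origin: centre of its underside.
- marker: black and blue marker pen, 128 x 16 x 15 mm, lying loose in the till in front of the spanner; leave alone. Origin: centre of its underside.
- oil_bottle: brown dropper bottle, 33 mm across, 102 mm tall, standing loose to the right of the chest; leave alone. Origin: centre of its underside.
- bolt: M16 bolt standing on its head, 27 mm across, 66 mm tall, loose, to the left of the chest; leave alone. Origin: centre of its underside.
- nut: brass-coloured M16 nut, 27 mm across, 13 mm high, lying loose to the left of the chest, behind the bolt; leave alone. Origin: centre of its underside.

How it is judged:
On the way, in this order (a step that is already met when the one before it is completed fails the run):
1. both drawers are pushed fully home while the lid still stands open (value of joint each of drawer_left, drawer_right below 0.004 m and value of joint chest_lid above 0.7 rad), for 0.2 s.
2. the lid is pressed shut (value of joint chest_lid below 0.03 rad), for 0.2 s.
At the end, for the whole second after the job is handed in: Both drawers are within 4 mm of fully shut, the lid is within 0.03 rad (5 mm at its edge) of shut, and the spanner, marker, bottle, bolt and nut are within 25 mm of where they started (value of joint each of drawer_left, drawer_right below 0.004 m and value of joint chest_lid below 0.03 rad and distance of each of spanner_13, marker, oil_bottle, bolt, nut from where it was at the start of the episode below 0.025 m); the robot touches nothing.
It fails at once if a drawer is pulled farther out (past 75 mm) (value of joint any of drawer_left, drawer_right above 0.075 m).
It fails at once if the lid is raised higher (past 1.32 rad) (value of joint chest_lid above 1.32 rad).
It fails at once if the lid slams (closes faster than 3 rad/s, about 0.5 m/s at its edge) (velocity of joint chest_lid below -3 rad/s).
It fails at once if the spanner or the marker in the till is moved more than 25 mm or lifted (distance of any of spanner_13, marker from where it was at the start of the episode above 0.025 m).
It fails at once if the bottle, the bolt or the nut is moved more than 25 mm, lifted or knocked over (distance of any of oil_bottle, bolt, nut from where it was at the start of the episode above 0.025 m or angle between any of oil_bottle, bolt's own z axis and vertical above 0.5 rad).
It also fails if it takes over 61 s, if anything falls off the work surface, if the arm or the gripper's body presses on something with over 40 N, if the wrist force passes 120 N, or if a joint passes its speed limit or range.

## Working session

There is one attempt and no reset: what is moved stays moved. The work goes in short steps, Python scripts to look and compute and a tool call to move; the robot and the scene stay as the last step left them, time stands still between calls to the robot, and variables do not carry over. Pictures are saved under pics/ and viewed, at most 10 in all, crops included, and the job is handed in when it is done.

Besides the shell and the picture viewer there is one more tool, called after ">>>" as name(argument=value, ...) on one line, values as JSON. apply_moves: Moves the arm, as the interface text tells. Its arguments: {"type":"object","properties":{"commands":{"type":"string"}},"required":["commands"]}

```bash
mkdir -p pics; cat > h.py <<'E'
import numpy as np, cv2
from workcell import *
def world(name,depth,u,v):
    c=get_calibration(name);f=210/np.tan(np.radians(c["vfov"])/2)
    d=depth[v,u];p=np.stack([(u-c["cx"])*d/f,(v-c["cy"])*d/f,d,np.ones_like(d)],-1)
    return (p@np.linalg.inv(c["view"]).T)[...,:3]
E
python3 - <<'E'
from h import *
o=get_obs();print(o["time_s"],o["ee_pos"],o["tcp_rot"],o["gripper_width"])
for n in("side","top"):
    p,d=capture(n);cv2.imwrite(f"pics/{n}0.png",p[...,::-1]);np.save(f"{n}.npy",d);np.save(f"{n}p.npy",p);print(d.min(),d.max())
E
```

```text
0.0 [0.19888136 0.4856015  0.2307018 ] [-3.14027996e+00 -2.84904025e-04  2.75280924e+00] 0.084892325837488
0.0 2.9058306
0.0 1.7993708
```

View pics/side0.png

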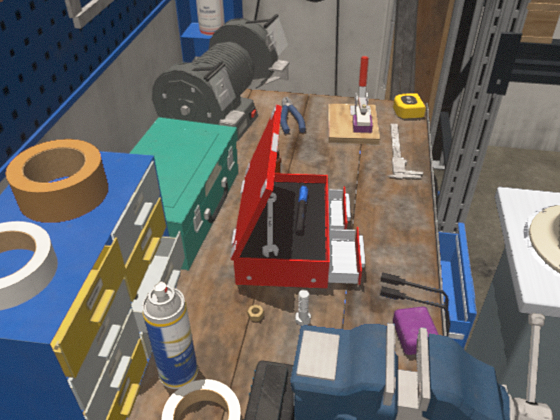

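View pics/top0.png

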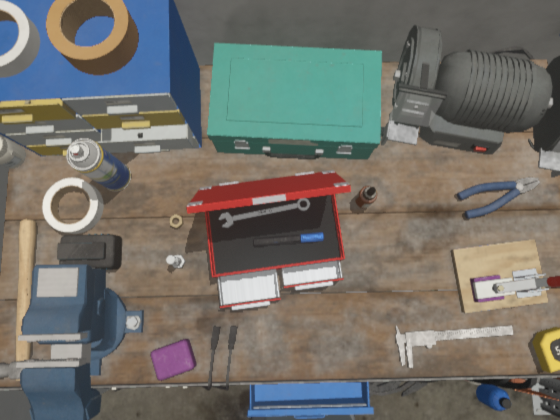

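The side view, taken from the chest's left, shows the chest at px (290,230) with both drawers out. The top view shows the lid edge at row ~190, the drawer fronts at row ~290, the nut at (176,221), the bolt at (176,261) and the bottle at (367,196).

```bash
python3 - <<'E'
from h import *
p=np.load("topp.npy");d=np.load("top.npy")
cv2.imwrite("pics/topc.png",cv2.resize(p[165:320,150:390,::-1],None,fx=3.3,fy=3.3,interpolation=cv2.INTER_CUBIC))
V,U=np.mgrid[165:320,150:390];W=world("top",d,U,V)
for n,u,v in(("nut",176,221),("bolt",176,261),("bottle",369,190),("bench",130,330),("till",240,245)):print(n,world("top",d,np.array([u]),np.array([v]))[0].round(3))
rgb=p[V,U].astype(int);red=(rgb[...,0]>100)&(rgb[...,1]<70)&(rgb[...,2]<70)
rim=red&(abs(W[...,2]-.066)<.006)
R=W[rim];print("rim",len(R),cv2.minAreaRect((R[:,:2]*1000).astype(np.float32)),cv2.boxPoints(cv2.minAreaRect((R[:,:2]*1000).astype(np.float32))))
lid=W[red&(W[...,2]>.09)];print("lid",lid.min(0),lid.max(0))
s=lid[lid[:,2]>lid[:,2].max()-.012];print("edge",s.mean(0),np.polyfit(s[:,1],s[:,0],1))
br=(rgb.min(-1)>120)&(W[...,2]>.02)&(W[...,2]<.05);n,l,st,c=cv2.connectedComponentsWithStats(br.astype(np.uint8))
for i in range(1,n):
    if st[i,4]>40:
        q=W[l==i];print(st[i],q.min(0).round(3),q.max(0).round(3))
# side view
p=np.load("sidep.npy");d=np.load("side.npy");V,U=np.mgrid[100:290,220:380];W=world("side",d,U,V);rgb=p[V,U].astype(int)
red=(rgb[...,0]>90)&(rgb[...,1]<70)&(rgb[...,2]<70);L=W[red&(W[...,2]>.075)]
print("sidelid",L.min(0),L.max(0))
for z in np.arange(.08,.24,.02):
    q=L[abs(L[:,2]-z)<.01]
    if len(q):print(z.round(2),len(q),np.polyfit(q[:,1],q[:,0],1).round(3),q[:,1].min().round(3),q[:,1].max().round(3))
E
```

```text
nut [0.586 0.266 0.   ]
bolt [0.505 0.253 0.052]
bottle [ 0.621 -0.095  0.096]
bench [0.382 0.345 0.012]
till [0.532 0.138 0.047]
rim 209 ((569.4412231445312, 77.91191864013672), (163.67576599121094, 238.73109436035156), 6.559732913970947) [[474.50293  187.14694 ]
 [501.77527  -50.021255]
 [664.3795   -31.323105]
 [637.1072   205.8451  ]]
lid [ 0.45159758 -0.04266059  0.09003005] [0.65387083 0.20657333 0.91370954]
edge [0.45159758 0.05848819 0.91370954] [3.86058759 0.22579879]
[ 68 113   5  27  53] [0.426 0.173 0.021] [0.474 0.18  0.038]
[145 116  38   9 170] [ 0.45  -0.03   0.035] [0.464 0.038 0.046]
[ 81 136  39   9 178] [0.417 0.086 0.036] [0.431 0.155 0.045]
sidelid [ 0.4518583  -0.04342356  0.07505671] [0.65979335 0.80130473 0.70344717]
0.08 174 [-0.143  0.658] -0.014 0.209
0.1 289 [-0.134  0.65 ] -0.037 0.209
0.12 301 [-0.133  0.642] -0.037 0.208
0.14 321 [-0.132  0.634] -0.038 0.208
0.16 338 [-0.132  0.626] -0.041 0.206
0.18 338 [-0.133  0.617] -0.043 0.205
0.2 309 [-0.14  0.61] -0.027 0.206
0.22 553 [-0.121  0.598] -0.042 0.203<stdin>:10: RankWarning: Polyfit may be poorly conditioned
```

View pics/topc.png

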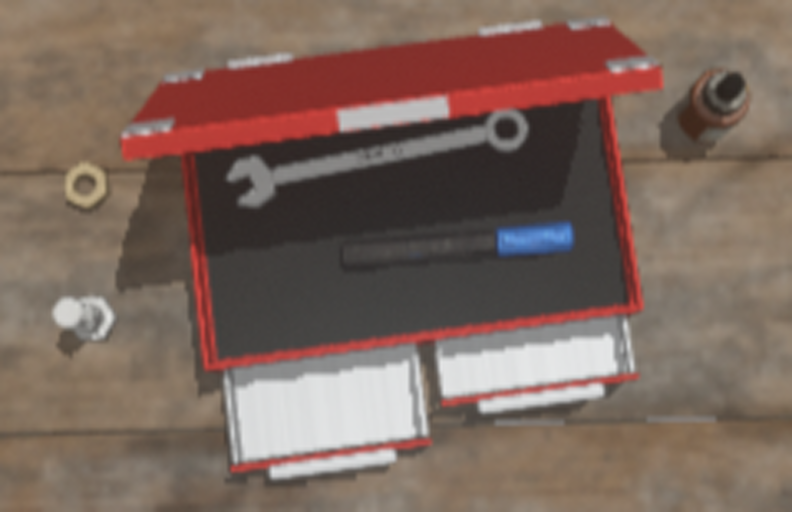

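The crop shows the left drawer further out (bead ~(333,463)) than the right (bead ~(540,397)). The lid leans at about 67°, with its edge midpoint near (393,115).

```bash
cat >> h.py <<'E'
from scipy.spatial.transform import Rotation as Ro
YAW=.12; O=np.array([.5694,.078,0]); C=Ro.from_euler("z",YAW)
def go(pc,tilt=0,world_=False):
    """pc in chest frame; tool y along chest y; tilt>0: fingers lean forward(+x)"""
    o=get_obs();p=np.array(pc) if world_ else O+C.apply(pc)
    R0=Ro.from_euler("xyz",o["tcp_rot"]);R=C*Ro.from_euler("y",-tilt)*Ro.from_euler("xyz",[np.pi,0,np.pi])
    t=R0.inv().apply(p-o["ee_pos"])/.3;r=(R0.inv()*R).as_rotvec()/(np.pi/2)
    print("tgt",p.round(3),"shift",t.round(3),"turn",r.round(3))
E
python3 - <<'E'
from h import *
print(get_calibration("wrist")["T_tool_cam"].round(3))
d=np.load("top.npy");V,U=np.mgrid[0:420,0:560];W=world("top",d,U,V)
W=W[d>0]
def mx(n,x0,x1,y0,y1):
    q=W[(W[:,0]>x0)&(W[:,0]<x1)&(W[:,1]>y0)&(W[:,1]<y1)];print(n,len(q),np.percentile(q[:,2],[1,50,99,100]).round(3) if len(q) else"")
mx("front",.30,.41,-.05,.16);mx("rods",.28,.41,.16,.25);mx("left",.2,.45,.2,.32);mx("vise",.25,.5,.32,.5);mx("bench",.37,.4,-.1,.1)
mx("teal",.68,.9,-.1,.2);q=W[(W[:,2]>.05)&(W[:,1]>0)&(W[:,1]<.15)&(W[:,0]>.67)];print("tealfront",np.percentile(q[:,0],[0,1,5]))
go([-.16,.06,.15])
E
```

```text
[[ 0.    -0.959 -0.284  0.073]
 [ 1.     0.     0.001 -0.001]
 [-0.001 -0.284  0.959 -0.143]
 [ 0.     0.     0.     1.   ]]
front 6817 [-0.004 -0.     0.015  0.02 ]
rods 3560 [-0.007  0.001  0.034  0.038]
left 6083 [-0.017  0.001  0.034  0.038]
vise 16600 [-0.003  0.12   0.167  0.17 ]
bench 1739 [-0.004 -0.     0.004  0.006]
teal 19701 [-0.003  0.117  0.121  0.123]
tealfront [0.70468898 0.70920754 0.71336492]
tgt [0.403 0.118 0.15 ] shift [-1.095 -0.874  0.27 ] turn [-0.001 -0.    -0.324]
```

>>> apply_moves(commands="-.12 -.1 0 0 0 -.08 0;-.24 -.2 0 0 0 -.16 0;-.36 -.3 0 0 0 -.24 0;-.5 -.4 0 0 0 -.32 0;-.58 -.47 0 0 0 -.324 0")

```text
time_s: 0.6
ee_pos: [0.3072, 0.2877, 0.2311]
tcp_rot: [-3.141, -0.0, -3.018]
ft_force: [0.3, -0.1, -0.6]
gripper_width: 0.0126
grip_force: 0.0
```

```bash
python3 -c "
from h import *
go([-.17,.06,.12]);go([-.17,.06,.02])"
```

```text
tgt [0.393 0.117 0.12 ] shift [-0.215 -0.599  0.371] turn [-0.    -0.     0.002]
tgt [0.393 0.117 0.02 ] shift [-0.215 -0.599  0.704] turn [-0.    -0.     0.002]
```

>>> apply_moves(commands="-.05 -.15 0 0 0 0 0;-.1 -.3 .05 0 0 0 0;-.15 -.44 .1 0 0 0 0;-.21 -.57 .17 0 0 0 0;-.215 -.6 .3 0 0 0 0")

```text
time_s: 1.1
ee_pos: [0.3951, 0.1155, 0.1418]
tcp_rot: [-3.14, 0.005, -3.025]
ft_force: [1.4, 1.2, -0.7]
gripper_width: 0.0
grip_force: 0.0
```

>>> apply_moves(commands="0 0 .12 0 0 0 0;0 0 .24 0 0 0 0;0 0 .36 0 0 0 0;0 0 .4 0 0 0 0;0 0 .4 0 0 0 0")

```text
time_s: 1.6
ee_pos: [0.391, 0.1183, 0.0198]
tcp_rot: [3.141, -0.004, -3.022]
ft_force: [0.5, -1.4, 0.3]
gripper_width: -0.0
grip_force: 0.0
```

```bash
python3 - <<'E'
from h import *
go([-.101,.06,.02])
p,d=capture("top");cv2.imwrite("pics/t1.png",cv2.resize(p[165:350,150:390,::-1],None,fx=3,fy=3))
E
```

```text
tgt [0.462 0.125 0.02 ] shift [-0.238 -0.005 -0.002] turn [ 0.    -0.003 -0.   ]
```

View pics/t1.png

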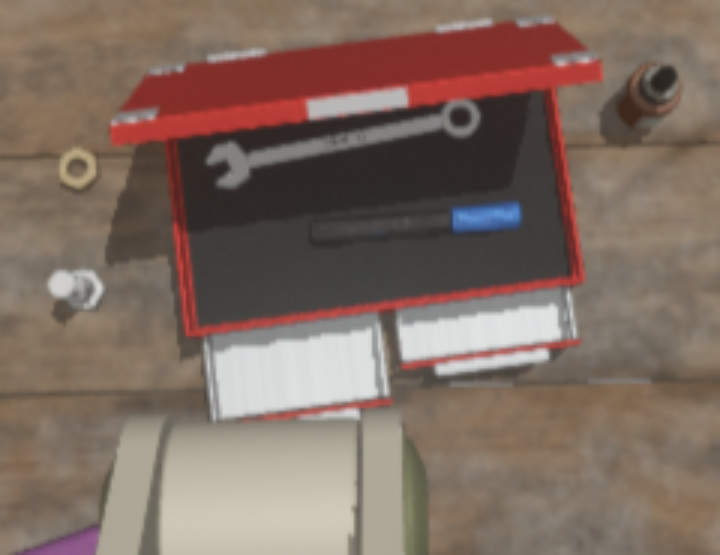

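The arm stands just in front of the left drawer bead (~(330,413)), clear of the rods and the bolt. I'll push the left drawer.

>>> apply_moves(commands="-.05 0 0 0 0 0 0;-.1 0 0 0 0 0 0;-.15 0 0 0 0 0 0;-.18 0 0 0 0 0 0;-.2 0 0 0 0 0 0")

```text
time_s: 2.15
ee_pos: [0.4524, 0.1257, 0.022]
tcp_rot: [-3.141, 0.001, -3.021]
ft_force: [-2.7, -0.2, 1.9]
gripper_width: 0.0003
grip_force: 1.2
```

>>> apply_moves(commands="-.01 0 0 0 0 0 0;-.02 0 0 0 0 0 0;-.027 0 0 0 0 0 0;-.034 0 0 0 0 0 0;-.034 0 0 0 0 0 0")

```text
time_s: 2.65
ee_pos: [0.4622, 0.1269, 0.0213]
tcp_rot: [3.142, 0.001, -3.022]
ft_force: [0.2, 0.4, 0.4]
gripper_width: 0.0
grip_force: 0.1
```

>>> apply_moves(commands="-.007 0 0 0 0 0 0;-.014 0 0 0 0 0 0;-.02 0 0 0 0 0 0;-.025 0 0 0 0 0 0;-.025 0 0 0 0 0 0")

```text
time_s: 3.15
ee_pos: [0.4628, 0.1273, 0.0201]
tcp_rot: [3.141, -0.017, -3.02]
ft_force: [-30.5, -7.0, 20.0]
gripper_width: -0.0003
grip_force: 15.6
```

>>> apply_moves(commands=".06 0 0 0 0 0 0;.15 0 0 0 0 0 0;.23 -.04 0 0 0 0 0;.23 -.2 0 0 0 0 0;.23 -.36 0 0 0 0 0")

```text
time_s: 3.65
ee_pos: [0.4138, 0.0114, 0.0216]
tcp_rot: [-3.141, 0.001, -3.019]
ft_force: [0.7, 0.3, 1.0]
gripper_width: 0.0002
grip_force: 0.0
```

>>> apply_moves(commands="0 -.02 0 0 0 0 0;0 -.04 0 0 0 0 0;0 -.04 0 0 0 0 0")

```text
time_s: 3.95
ee_pos: [0.4153, 0.0004, 0.0213]
tcp_rot: [-3.142, 0.0, -3.022]
ft_force: [-0.3, -0.6, 0.7]
gripper_width: -0.0001
grip_force: 0.0
```

```bash
python3 - <<'E'
from h import *
go([-.15,-.06,.02]);go([-.098,-.06,.02])
E
```

```text
tgt [0.428 0.    0.02 ] shift [-0.041 -0.005  0.004] turn [-0.  0. -0.]
tgt [0.479 0.007 0.02 ] shift [-0.214 -0.005  0.004] turn [-0.  0. -0.]
```

>>> apply_moves(commands="-.04 0 0 0 0 0 0;-.08 0 0 0 0 0 0;-.12 0 0 0 0 0 0;-.16 0 0 0 0 0 0;-.19 0 0 0 0 0 0")

```text
time_s: 4.45
ee_pos: [0.4718, 0.0085, 0.0211]
tcp_rot: [3.141, -0.001, -3.019]
ft_force: [-2.4, -0.6, 2.2]
gripper_width: -0.0002
grip_force: 1.3
```

>>> apply_moves(commands="-.008 0 0 0 0 0 0;-.016 0 0 0 0 0 0;-.024 0 0 0 0 0 0;-.032 0 0 0 0 0 0;-.035 0 0 0 0 0 0")

```text
time_s: 4.95
ee_pos: [0.4765, 0.0087, 0.0207]
tcp_rot: [3.139, -0.015, -3.02]
ft_force: [-32.7, -8.1, 25.1]
gripper_width: 0.0003
grip_force: 17.4
```

>>> apply_moves(commands=".1 0 0 0 0 0 0;.2 0 0 0 0 0 0;.22 0 -.1 0 0 0 0;.22 .02 -.25 0 0 0 0;.22 .05 -.4 0 0 0 0")

```text
time_s: 5.45
ee_pos: [0.4144, 0.0154, 0.1429]
tcp_rot: [-3.142, 0.0, -3.023]
ft_force: [0.3, 0.5, 0.6]
gripper_width: -0.0004
grip_force: 0.0
```

>>> apply_moves(commands="0 .05 -.15 0 0 0 0;0 .1 -.3 0 0 0 0;0 .13 -.45 0 0 0 0;0 .15 -.58 0 0 0 0;0 .15 -.62 0 0 0 0")

```text
time_s: 5.95
ee_pos: [0.4102, 0.0606, 0.3313]
tcp_rot: [-3.14, 0.007, -3.02]
ft_force: [0.4, -0.3, 0.0]
gripper_width: 0.0002
grip_force: 0.0
```

```bash
python3 - <<'E'
from h import *
print(get_obs()["ee_pos"])
p,d=capture("side");cv2.imwrite("pics/s1.png",p[...,::-1])
V,U=np.mgrid[100:290,220:380];W=world("side",d,U,V);rgb=p[V,U].astype(int)
red=(rgb[...,0]>90)&(rgb[...,1]<70)&(rgb[...,2]<70);L=(C.inv().apply((W-O).reshape(-1,3)).reshape(W.shape))[red]
L=L[(L[:,2]>.09)&(L[:,2]<.25)&(abs(L[:,1])<.12)]
k=np.polyfit(L[:,2],L[:,0],1);print("lid inner",k,"ang",np.pi/2+np.arctan(k[0]),"top z",np.percentile(L[:,2],[98,99.8]),"x at top",np.polyval(k,.215))
p,d=capture("top");V,U=np.mgrid[0:420,0:560];W=world("top",d,U,V)[d>0];W=C.inv().apply(W-O)
q=W[(W[:,0]<-.083)&(W[:,0]>-.18)&(abs(W[:,1])<.1)&(W[:,2]>.025)&(W[:,2]<.06)]
for s in(1,-1):
    b=q[q[:,1]*s>.02];print("drawer",s,len(b),np.percentile(b[:,0],[0,5]) if len(b) else "")
go([-.1,0,.31]);go([.10,0,.31])
E
```

```text
[0.41015849 0.06064415 0.33133059]
lid inner [-0.43783253  0.1153102 ] ang 1.1581068138495991 top z [0.21991528 0.22091938] x at top 0.021176203636512486
drawer 1 192 [-0.09163401 -0.09124856]
drawer -1 206 [-0.09231092 -0.09188248]
tgt [0.47  0.066 0.31 ] shift [-0.201 -0.005  0.064] turn [-0.001  0.003  0.   ]
tgt [0.669 0.09  0.31 ] shift [-0.868 -0.005  0.067] turn [-0.001  0.003  0.   ]
```

View pics/s1.png

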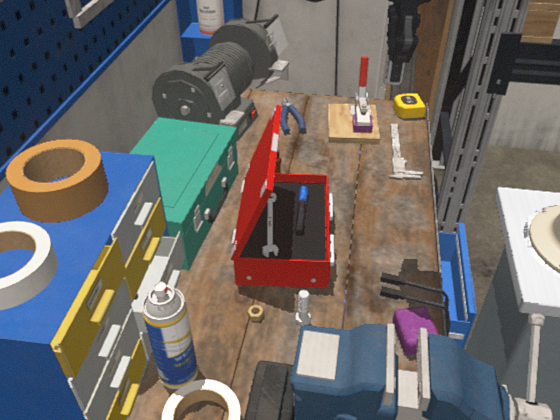

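The side view shows both drawers home and the lid still open, with its edge at about px (277,112). The depth readings agree: beads at the shut position, lid at 1.16 rad. Next I go over the lid.

>>> apply_moves(commands="-.15 0 0 0 0 0 0;-.3 0 0 0 0 0 0;-.46 0 0 0 0 0 0;-.62 0 0 0 0 0 0;-.77 0 0 0 0 0 0")

```text
time_s: 6.55
ee_pos: [0.6404, 0.0879, 0.3252]
tcp_rot: [3.141, -0.002, -3.022]
ft_force: [0.6, -1.2, 0.5]
gripper_width: -0.0004
grip_force: 0.0
```

>>> apply_moves(commands="-.02 0 0 0 0 0 0;-.02 0 .12 0 0 0 0;-.02 0 .24 0 0 0 0;-.02 0 .36 0 0 0 0;-.02 0 .43 0 0 0 0")

```text
time_s: 7.05
ee_pos: [0.6429, 0.0883, 0.1942]
tcp_rot: [3.141, -0.005, -3.022]
ft_force: [0.1, 0.5, -0.5]
gripper_width: 0.0001
grip_force: 0.0
```

```bash
python3 - <<'E'
from h import *
o=get_obs();print(C.inv().apply(o["ee_pos"]-O).round(4))
go([.043,0,.185])
th=np.arange(1.158,-.01,-.1)
# fingertip contact: tip 11 mm half thick; contact of the tip's lower front/back corners with outer face at s=.135
E
```

```text
[0.0742 0.0015 0.1942]
tgt [0.612 0.083 0.185] shift [ 0.104 -0.005  0.031] turn [ 0.001 -0.003 -0.   ]
```

```bash
python3 - <<'E'
from h import *
p=C.inv().apply(get_obs()["ee_pos"]-O);s=.14
for t in [1.158,1.05,.95,.85,.75,.65,.55,.45,.35,.25,.17,.1,.05,0,-.03]:
    x=.08-s*np.cos(t)+.004*np.sin(t)+.011;z=.066+s*np.sin(t)+.004*np.cos(t)
    print(t,round(x,4),round(z,4),"tx",round(-(x-p[0])/.3,3),"tz",round(-(z-p[2])/.3,3))
E
```

```text
1.158 0.0385 0.1958 tx 0.119 tz -0.005
1.05 0.0248 0.1894 tx 0.165 tz 0.016
0.95 0.0128 0.1822 tx 0.205 tz 0.04
0.85 0.0016 0.1738 tx 0.242 tz 0.068
0.75 -0.0087 0.1644 tx 0.276 tz 0.1
0.65 -0.018 0.1539 tx 0.308 tz 0.134
0.55 -0.0263 0.1426 tx 0.335 tz 0.172
0.45 -0.0333 0.1305 tx 0.358 tz 0.212
0.35 -0.0391 0.1178 tx 0.378 tz 0.255
0.25 -0.0437 0.1045 tx 0.393 tz 0.299
0.17 -0.0463 0.0936 tx 0.402 tz 0.335
0.1 -0.0479 0.084 tx 0.407 tz 0.368
0.05 -0.0486 0.077 tx 0.409 tz 0.391
0 -0.049 0.07 tx 0.411 tz 0.414
-0.03 -0.0491 0.0658 tx 0.411 tz 0.428
```

>>> apply_moves(commands=".04 0 0 0 0 0 0;.08 0 0 0 0 0 0;.12 0 0 0 0 0 0;.165 0 .015 0 0 0 0;.205 0 .04 0 0 0 0")

```text
time_s: 7.55
ee_pos: [0.5828, 0.0809, 0.1861]
tcp_rot: [-3.142, 0.001, -3.022]
ft_force: [0.9, -0.6, 3.3]
gripper_width: -0.0004
grip_force: 1.2
```

```bash
python3 - <<'E'
from h import *
o=get_obs();print(C.inv().apply(o["ee_pos"]-O).round(4))
p,d=capture("side");cv2.imwrite("pics/s2.png",p[80:300,150:450,::-1].repeat(2,0).repeat(2,1))
E
```

```text
[0.0136 0.0013 0.1861]
```

View pics/s2.png

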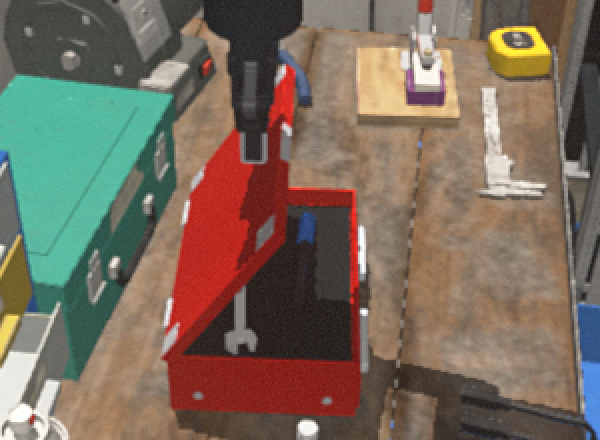

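The crop shows the fingertips (~(253,150)) on the lid's outer face near the edge, and the lid coming down gently. I'll keep following the arc.

>>> apply_moves(commands=".037 0 .028 0 0 0 0;.071 0 .06 0 0 0 0;.103 0 .094 0 0 0 0;.13 0 .132 0 0 0 0;.153 0 .172 0 0 0 0")

```text
time_s: 8.1
ee_pos: [0.5374, 0.0755, 0.1343]
tcp_rot: [3.142, -0.0, -3.022]
ft_force: [0.0, -0.4, 2.2]
gripper_width: 0.0002
grip_force: 1.0
```

>>> apply_moves(commands=".02 0 .043 0 0 0 0;.035 0 .087 0 0 0 0;.044 0 .123 0 0 0 0;.049 0 .156 0 0 0 0;.051 0 .179 0 0 0 0")

```text
time_s: 8.6
ee_pos: [0.5226, 0.0738, 0.0801]
tcp_rot: [3.141, -0.001, -3.022]
ft_force: [-0.9, 0.3, 2.1]
gripper_width: -0.0003
grip_force: 0.8
```

>>> apply_moves(commands="0 0 .01 0 0 0 0;0 0 .02 0 0 0 0;0 0 .03 0 0 0 0;0 0 .035 0 0 0 0;0 0 .035 0 0 0 0")

```text
time_s: 9.1
ee_pos: [0.5231, 0.0738, 0.0704]
tcp_rot: [-3.142, 0.0, -3.021]
ft_force: [0.2, -0.5, -0.2]
gripper_width: -0.0
grip_force: 0.0
```

>>> apply_moves(commands="0 0 .007 0 0 0 0;0 0 .014 0 0 0 0;0 0 .02 0 0 0 0;0 0 .02 0 0 0 0;0 0 .02 0 0 0 0")

```text
time_s: 9.6
ee_pos: [0.5235, 0.0738, 0.0695]
tcp_rot: [-3.14, 0.002, -3.021]
ft_force: [-21.3, -1.6, 52.3]
gripper_width: 0.0001
grip_force: 26.2
```

Firm stop at z 0.0695, so the lid is shut. I'll retreat straight up.

>>> apply_moves(commands="0 0 -.05 0 0 0 0;0 0 -.15 0 0 0 0;0 0 -.3 0 0 0 0;0 0 -.45 0 0 0 0;.1 0 -.6 0 0 0 0")

```text
time_s: 10.1
ee_pos: [0.4965, 0.0703, 0.2431]
tcp_rot: [-3.141, 0.002, -3.021]
ft_force: [0.6, -0.0, 0.8]
gripper_width: 0.0001
grip_force: 0.0
```

>>> apply_moves(commands=".15 0 0 0 0 0 0;.3 0 0 0 0 0 0;.45 0 0 0 0 0 0;.45 0 0 0 0 0 0")

```text
time_s: 10.5
ee_pos: [0.3577, 0.0545, 0.2411]
tcp_rot: [-3.141, -0.0, -3.022]
ft_force: [1.0, -0.4, -0.2]
gripper_width: 0.0
grip_force: 0.0
```

```bash
python3 - <<'E'
from h import *
p,d=capture("top");cv2.imwrite("pics/t2.png",p[...,::-1])
V,U=np.mgrid[0:420,0:560];W=world("top",d,U,V)[d>0];W=C.inv().apply(W-O)
for x in(-.07,-.03,.03,.07):
    q=W[(abs(W[:,0]-x)<.012)&(abs(W[:,1])<.11)];print(x,np.median(q[:,2]).round(4))
q=W[(W[:,0]<-.09)&(W[:,0]>-.2)&(abs(W[:,1])<.11)&(W[:,2]>.025)&(W[:,2]<.06)]
for s in(1,-1):
    b=q[q[:,1]*s>.02];print(s,len(b),b[:,0].min() if len(b) else "")
for n,u,v in(("nut",176,221),("bolt",176,261),("bottle",369,190)):print(n,world("top",d,np.array([u]),np.array([v]))[0].round(3))
E
```

```text
-0.07 0.0699
-0.03 0.0698
0.03 0.0699
0.07 0.0699
1 37 -0.09166591718350348
-1 50 -0.09218818087995109
nut [ 0.586  0.266 -0.001]
bolt [0.505 0.253 0.054]
bottle [ 0.62  -0.095  0.097]
```

View pics/t2.png

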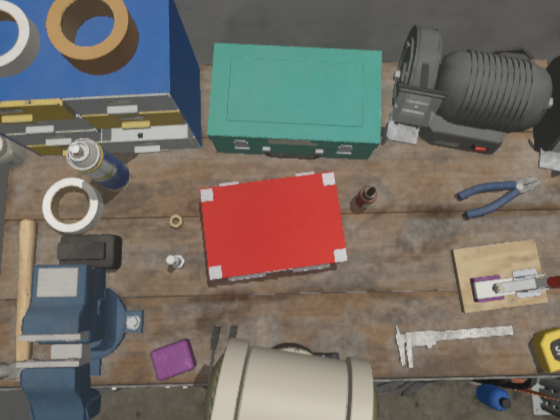

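The top view shows the chest fully shut (px (203–345, 175–278)), with the nut, bolt and bottle unmoved. The lid is level at 70 mm.

```bash
python3 -c "
from workcell import *
print(finish_job())"
```

```text
the job is handed in; nothing more can be done
None
```

I pushed both drawers home, pressed the lid gently shut, and handed the job in at about 10.5 s; the nut, bolt and bottle show no movement in the last image, and the spanner and marker are hidden under the lid but were not touched.

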